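Reset and lock the blade stop of a knife sharpener

TASK

The knife sharpener has to be set for the small paring knife: with the screwdriver from the wooden block, undo the slotted clamp screw on the sharpener's sloping table, slide the blade stop all the way up to the top end of its travel, and drive the clamp screw fully tight again with the stop there. Put the screwdriver back upright in its hole in the block, with its collar resting on the wood, and leave the things round about where they are.

Things in the scene. Friction and masses are not known exactly. Their poses are not given: they have to be found in the camera images.
- sharpener: Fixed-angle knife sharpener, stuck to the worktop by rubber feet (immovable). Black base 158 x 104 mm; steel table 128 x 94 mm sloping at 32 deg, low at the front (-x), uphill direction (cos 32, 0, sin 32). A thin post, 187 mm high, stands 73 mm behind (+x) the origin. Origin: on the worktop under the middle of the table, which is 64 mm up; z up.
- blade_stop (a joint): Slide of the aluminium blade stop up the table, m: 0 at the lower end, 0.056 at the upper end of its travel (a hard end). Locked while the clamp screw is tight; with the screw undone it takes 2 to 4 N to push and stays where it is left. It can be pushed along by the driver's blade sitting in the screw's slot.
- clamp_screw (a joint): Turn of the brass clamp screw, rad: 0 = hard tight (end of range), growing counter-clockwise seen looking onto the head (right-hand thread: counter-clockwise undoes), up to 2.2. It grips the table below about 0.8 and is free from 0.9; turning takes 0.1 to 0.2 N m; it stays where left; it rises 0.95 mm per rad.
- screw_slot (a point): Centre of the floor of the screw's slot (rides on the stop). z: out along the screw's axis, square to the table, so leaning 32 deg to the sharpener's front; x: along the slot. Slot 17 x 4.6 mm, closed ends, 6 mm deep, upper 3 mm flared to 20.6 x 8.2 mm. Head 26 mm wide, sunk in a round collar (29 mm inside, 39 outside) reaching 9 mm above the slot's floor, which is 6.5 mm above the table.
- stop_bar (a point): Middle of the top edge of the stop's cross bar (84 mm wide, 8 mm thick, top 11 mm above the table), against which a knife's back rests; 26 mm uphill of the screw's axis. x points uphill along the table, z square out of it.
- screwdriver: Flat-blade screwdriver, 136 mm, about 0.14 kg. Origin: centre of the blade tip; z: tip to handle; x: along the blade's width. Blade 14 (x) x 2.4 mm (y); shank 10 mm thick; steel collar 31 mm wide, flat underside 56.5 mm from the tip; wooden handle from 64 to 130 mm, 31 (x) x 26 mm (y), flat sides. Grip across the 26 mm, 105 mm from the tip. Starts upright in the block, collar on the wood.
- accessory_block: Fixed wooden block 64 (x) x 124 (y) x 60 mm high, with a round hole for the screwdriver towards -y and two spare grinding stones standing up to 20 mm out of its top towards +y (18 and 42 mm from the middle). Origin: centre of its underside.
- driver_hole (a point): Middle of the mouth of the screwdriver's hole, at the block's top face, 60 mm above the worktop: 21 mm in diameter, chamfered by 3 mm, right through the block; 34 mm from the block's middle towards its -y. z up. With the driver in place its tip is 56.5 mm below this point.
- paring_knife: Small kitchen knife lying on the worktop, 180 x 19 mm, 14.5 mm high, wooden handle; not to be moved.
- water_glass: Clear glass tumbler, 81 mm across, 92 mm high; not to be moved. Origin at the centre of its underside.
- salt_dish: Small white bowl, 105 mm across, 48 mm high; not to be moved. Origin at the centre of its underside.
- green_cup: Green espresso cup with a handle, 65 mm across, 52 mm high; not to be moved. Origin at the centre of its underside.
There are look-alikes about, which are no part of the job. What is shaped like the accessory_block but turquoise is not meant.

How it is judged:
By the outcome, as a careful person would: the job done as asked, in the order asked, and still so for the second after the job is handed in, with the robot touching nothing.
It also fails if it takes over 64 s, if anything falls off the work surface, if the arm or the gripper's body presses on something with over 40 N, if the wrist force passes 120 N, or if a joint passes its speed limit or range.

ROBOT

A 6-joint arm with a two-finger parallel gripper is mounted at the origin on a cart in front of the work surface, level with it; the furniture and walls round the work are solid. World frame = base frame: x ahead of the robot, y to its left, z up, the work surface at z = 0. Lengths are in mm, angles in rad, forces in N, time in s.
With the tool pointing down it reaches from about 325 to 900 mm from the base axis. Payload 6.1 kg.
Tool frame: the origin (TCP) lies on the centre line of the jaws, within the pads' length; the fingertips stand 25 mm ahead of it and the grasp point (between the pads) lies 6 mm ahead of it; z points along the fingers, y is the line along which they close (so a half turn about z gives the same grasp; the last joint's range is limited). The gripper opens to 87 mm and grips with 3 to 60 N. Pads are 19 mm wide; open, the fingers measure 117 mm over their backs; the gripper's body (75 mm by 190 mm) begins 51 mm behind the grasp point.
Start: joints at [1.154, 0.22, 1.526, -0, 1.395, -0.126], TCP at [179.198, 598.752, 247.538] pointing down, gripper open.
Joint ranges: [-2.98, 2.98], [-0.91, 2.08], [0.09, 2.57], [-1.24, 4.39], [0.2, 2.65], [-2.68, 2.68]. Speed limits (rad/s): [2.57, 2.57, 3.01, 3.14, 3.14, 3.14].

INTERFACE

Orientations are given as a rotation vector (axis times angle).
In Python, from plant import * gives the robot as it stands. The module is installed in compiled form; this text tells all that it offers.
- The arm moves only by the tool arm_command, never from a script. Its argument "motion" is a list of rows, each an object with "dr": the turn, a rotation vector about the world's x, y, z in rad, a list of three; "linear": the shift along the world's x, y, z in m, a list of three; "fingers": the closure, from -1 (fully open) to 1 (shut). In form: [{"dr": [ax, ay, az], "linear": [x, y, z], "fingers": fingers}, ...]. A call has 1 to 10 rows; each row is the pose to reach, as a shift and turn from the pose commanded when the call began; what a row does not reach only later rows make up. A row lasts 1/12 s, in which the tool goes at most 41.7 mm and 7.16 degrees, less where a joint would pass 70% of its speed; a pose out of reach is approached as far as the arm can. A call with a gripper value outside its range is refused whole. The fingers move at their own pace and stop on an object; "grip_force" is the grip in N (left out, the last holds). Time passes only in rows, so rows that repeat a pose let the fingers close. It gives the time, the measured TCP pose, the force, the opening and the grip force at its end, in the units of the state.
- observe(): the state, without advancing time (a new reading comes with each control period).
- read_camera(name): name is "scene" or "top" or "wrist"; returns a dict with "frame" (480x640x3 uint8, red, green, blue), "fov_y" (degrees; the focal length in pixels is half the picture's height over the tangent of half this angle, whatever the lens; pixels are square), "cx", "cy" (the principal point, pixels), "extrinsics" (4x4, takes a point from camera to world coordinates); the wrist camera has in their place "T_tool_cam" (4x4, takes a point from camera to tool coordinates, whose origin is the TCP and whose axes are the flange's). Camera axes: x right, y up, looking along -z (the intrinsics and any distortion apply to the point x, -y, -z); pixel columns grow to the right and rows downward; lengths in mm; the calibration is good to about 2 mm. The wrist camera is an equidistant fisheye: a pixel r from the principal point sees the ray r / f radians off the axis. A picture is of the moment at which its call begins: read the wrist's pose just before it. There is no depth.
- hand_in(): hands the job in; it is judged then, once.
The state is a dict: "t": time; "qpos": joint angles; "joint_velocities": joint speeds; "joint_efforts": joint torques, N m; "position": TCP position; "orientation": TCP orientation; "force": force on the tool from outside, world axes, zero at the start; "torque": the same for the moment, N m; "grip_width": opening from 0.0 (shut) to 1.0 (fully open); "grasp_force": force on a finger pad.
Only numpy, scipy, OpenCV 4.12 (cv2) and the standard library are available. Lean on these libraries where they do the work, as an engineer would, in place of code of your own. Each camera call takes 0.05 s, during which the arm holds its last target. There are 200 camera calls.

## Working session

There is one attempt and no reset: what is moved stays moved. The work goes in short steps, Python scripts to look and compute and a tool call to move; the robot and the scene stay as the last step left them, time stands still between calls to the robot, and variables do not carry over. Pictures are saved under pics/ and viewed, at most 10 in all, crops included, and the job is handed in when it is done.

Besides the shell and the picture viewer there is one more tool, called as a command line: name --argument value ..., lists and objects as JSON in quotes. arm_command: Moves the arm, as the interface text tells. Its arguments: {"type":"object","properties":{"motion":{"type":"array"},"grip_force":{"type":"number"}},"required":["motion"]}

```bash
mkdir -p pics
python3 - <<'E'
from plant import *
import cv2,numpy as np
s=observe();print({k:np.round(v,3).tolist() for k,v in s.items()})
for n in("scene","top"):
    c=read_camera(n);cv2.imwrite(f"pics/{n}0.png",c["frame"][:,:,::-1])
    print(n,{k:(np.round(v,3).tolist()) for k,v in c.items() if k!="frame"})
c=read_camera("wrist");cv2.imwrite("pics/wrist0.png",c["frame"][:,:,::-1]);print({k:(np.round(v,3).tolist()) for k,v in c.items() if k!="frame"})
E
```

```text
{'t': 0.0, 'qpos': [1.154, 0.221, 1.528, 0.0, 1.395, -0.126], 'joint_velocities': [0.001, -0.001, -0.001, 0.002, -0.003, -0.001], 'joint_efforts': [-0.0, -49.462, -38.737, 0.07, 0.058, -0.0], 'position': [178.973, 598.241, 246.445], 'orientation': [-0.455, -3.108, 0.003], 'force': [0.369, 0.067, 0.251], 'torque': [-0.009, 0.011, 0.0], 'grasp_force': 0.0, 'grip_width': 1.0}
scene {'fov_y': 51.334, 'cx': 324.035, 'cy': 244.821, 'extrinsics': [[0.894, 0.199, -0.402, 68.094], [-0.448, 0.35, -0.823, -910.032], [-0.023, 0.915, 0.402, 588.253], [0.0, 0.0, 0.0, 1.0]]}
top {'fov_y': 52.742, 'cx': 311.124, 'cy': 242.42, 'extrinsics': [[-0.02, 0.995, -0.1, 493.043], [-0.999, -0.023, -0.031, 98.258], [-0.033, 0.099, 0.994, 1079.817], [0.0, 0.0, 0.0, 1.0]]}
{'fov_y': 65.706, 'cx': 320.222, 'cy': 237.735, 'T_tool_cam': [[-0.001, 0.964, 0.264, 72.774], [1.0, 0.001, -0.001, -0.537], [-0.001, 0.264, -0.964, -137.098], [0.0, 0.0, 0.0, 1.0]]}
```

View pics/scene0.png

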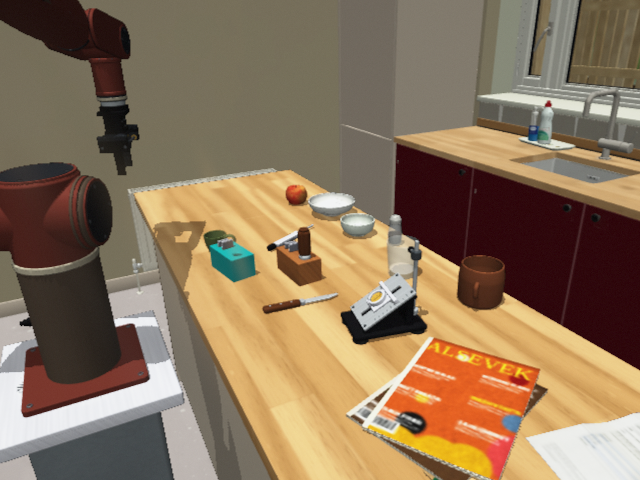

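View pics/top0.png

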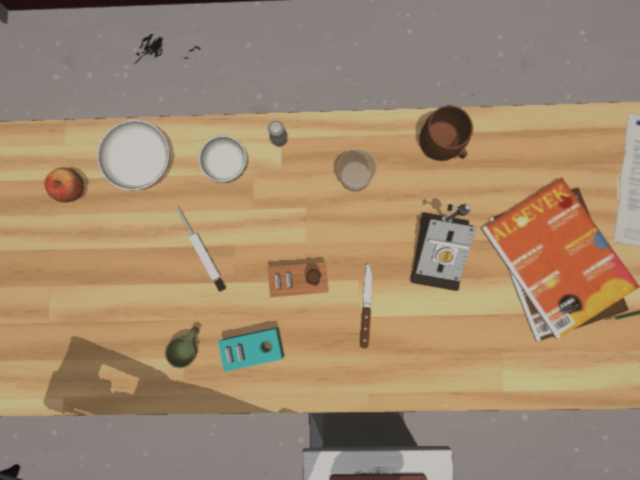

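The scene view shows the brown block at (299,262) with the driver handle at (304,242), and the sharpener at (385,310). In the top view the driver handle is at (313,276), the sharpener at (443,252) and its brass screw at (446,256). Next I'll enlarge these.

```bash
cat > h.py <<'E'
from plant import *
import cv2,numpy as np
from scipy.spatial.transform import Rotation as R
from scipy.optimize import least_squares
def cam(n):
    s=observe();c=read_camera(n)
    f=240/np.tan(np.radians(c["fov_y"]/2))
    if n=="wrist":
        T=np.eye(4);T[:3,:3]=R.from_rotvec(s["orientation"]).as_matrix();T[:3,3]=s["position"];E=T@c["T_tool_cam"]
    else:E=np.array(c["extrinsics"])
    return dict(n=n,f=f,cx=c["cx"],cy=c["cy"],E=E,img=c["frame"][:,:,::-1].copy())
def ray(c,u,v):
    x,y=(u-c["cx"])/c["f"],(v-c["cy"])/c["f"]
    if c["n"]=="wrist":
        r=np.hypot(x,y);k=np.sin(r)/r if r>1e-9 else 1;d=np.array([x*k,-y*k,-np.cos(r)])
    else:d=np.array([x,-y,-1.])
    d=c["E"][:3,:3]@d;return c["E"][:3,3],d/np.linalg.norm(d)
def onz(c,u,v,z):
    o,d=ray(c,u,v);return o+d*(z-o[2])/d[2]
def proj(c,p):
    q=c["E"][:3,:3].T@(np.atleast_2d(p)-c["E"][:3,3]).T
    x,y,z=q[0],-q[1],-q[2]
    if c["n"]=="wrist":
        r=np.hypot(x,y);k=np.arctan2(r,z)/np.maximum(r,1e-9)
    else:k=1/z
    return np.c_[c["cx"]+c["f"]*x*k,c["cy"]+c["f"]*y*k]
def crop(c,u0,v0,w,h,k,fn=None):
    im=cv2.resize(c["img"][v0:v0+h,u0:u0+w],None,fx=k,fy=k,interpolation=cv2.INTER_CUBIC)
    if fn:cv2.imwrite("pics/"+fn,im)
    return im
E
python3 - <<'E'
from h import *
c=cam("top")
a=crop(c,400,195,80,100,5);b=crop(c,255,240,80,80,5)
im=np.zeros((500,800,3),np.uint8);im[:,:400]=a;im[:400,400:]=b
cv2.imwrite("pics/t1.png",im)
print(onz(c,313,276,130),onz(c,446,256,65),onz(c,298,279,60))
E
```

```text
[522.33085309 125.81993893 130.        ] [ 560.19735721 -150.16280512   65.        ] [518.83938202 159.54891465  60.        ]
```

View pics/t1.png

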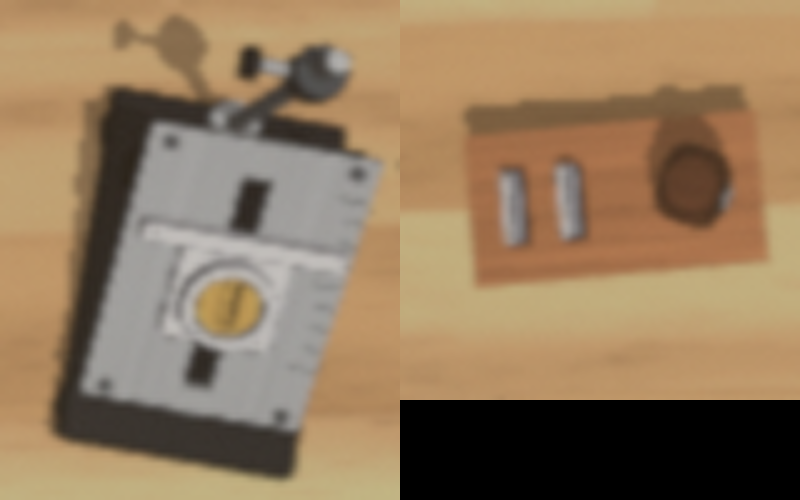

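The crop shows the sloping table's four corners at (152,122), (382,160), (80,392) and (297,432), and the brass head at (229,306). The block's top corners are at (468,130), (752,108), (768,262) and (477,287), and the handle top is at (692,182). I'll fit poses to these.

```bash
cat >> h.py <<'E'
def fit(c,loc,px,x0):
    loc=np.array(loc,float);px=np.array(px,float)
    def w(p):return R.from_euler('z',p[2]).apply(loc)+[p[0],p[1],0]
    r=least_squares(lambda p:(proj(c,w(p))-px).ravel(),x0,x_scale=[10,10,.1]);return r.x,r.fun.round(2)
E
python3 - <<'E'
from h import *
c=cam("top")
f=lambda P,u0,v0,xo=0:[(u0+(x-xo+.5)/5-.5,v0+(y+.5)/5-.5) for x,y in P]
C,S=np.cos(np.radians(32))*64,np.sin(np.radians(32))*64
p,e=fit(c,[(C,47,64+S),(C,-47,64+S),(-C,47,64-S),(-C,-47,64-S)],f([(152,122),(382,160),(80,392),(297,432)],400,195),[560,-150,0]);print(p,e)
b,e2=fit(c,[(32,62,60),(32,-62,60),(-32,-62,60),(-32,62,60)],f([(468,130),(752,108),(768,262),(477,287)],255,240,400),[520,160,0]);print(b,e2)
Rb=R.from_euler('z',b[2]);print("hole",Rb.apply([0,-34,0])+[b[0],b[1],60])
print("handle top",onz(c,*f([(692,182)],255,240,400)[0],133.5))
u=f([(229,306)],400,195)[0]
o,d=ray(c,*u);Rs=R.from_euler('z',p[2]);n=Rs.apply([-S/64,0,C/64]);up=Rs.apply([C/64,0,S/64])
q=np.array([p[0],p[1],64])+n*14;X=o+d*((q-o)@n)/(d@n);print("screw head",X,"along up",(X-q)@up,"lateral",(X-q)@Rs.apply([0,1,0]))
E
```

```text
[ 5.71494819e+02 -1.48605392e+02 -1.96332183e-01] [-0.16  0.07  0.14  0.34 -0.12 -0.05  0.14 -0.38]
[5.19049423e+02 1.59967313e+02 6.14424793e-02] [-0.77  0.58  0.89  0.13  0.26 -0.26 -0.39 -0.46]
hole [521.13715287 126.03147129  60.        ]
handle top [522.22292834 125.71837482 133.5       ]
screw head [ 560.08797776 -146.919196     73.31210726] along up -4.831992827242237 lateral -0.571368334295162
```

arm_command --motion '[{"linear":[0.343,-0.473,0.045],"dr":[0,0,-0.9],"fingers":-1},{"linear":[0.343,-0.473,0.045],"dr":[0,0,-0.9],"fingers":-1},{"linear":[0.343,-0.473,0.045],"dr":[0,0,-0.9],"fingers":-1},{"linear":[0.343,-0.473,0.045],"dr":[0,0,-0.9],"fingers":-1},{"linear":[0.343,-0.473,0.045],"dr":[0,0,-0.9],"fingers":-1},{"linear":[0.343,-0.473,0.045],"dr":[0,0,-0.9],"fingers":-1},{"linear":[0.343,-0.473,0.045],"dr":[0,0,-0.9],"fingers":-1},{"linear":[0.343,-0.473,0.045],"dr":[0,0,-0.9],"fingers":-1},{"linear":[0.343,-0.473,0.045],"dr":[0,0,-0.9],"fingers":-1},{"linear":[0.343,-0.473,0.045],"dr":[0,0,-0.9],"fingers":-1}]'

```text
t: 1.08
position: [423.8, 260.6, 279.9]
orientation: [1.762, 2.601, 0.001]
force: [0.9, 0.9, -0.1]
grip_width: 1.001
grasp_force: 0.0
```

arm_command --motion '[{"linear":[0.098,-0.135,0],"dr":[0,0,0],"fingers":-1},{"linear":[0.098,-0.135,0],"dr":[0,0,0],"fingers":-1},{"linear":[0.098,-0.135,0],"dr":[0,0,0],"fingers":-1},{"linear":[0.098,-0.135,0],"dr":[0,0,0],"fingers":-1},{"linear":[0.098,-0.135,0],"dr":[0,0,0],"fingers":-1},{"linear":[0.098,-0.135,0],"dr":[0,0,0],"fingers":-1}]'

```text
t: 1.58
position: [521.8, 125.5, 279.2]
orientation: [-1.767, -2.597, 0.001]
force: [-0.5, 1.0, -0.7]
grip_width: 1.0
grasp_force: 0.0
```

Run:
```python
from h import *
c=cam("wrist");s=observe();print(s["position"],s["orientation"],s["qpos"])
print(proj(c,[[521.6,126,133.5],[521,126,60]]))
p=proj(c,[[521.6,126,133.5]])[0].astype(int)
u,v=max(0,min(480,p[0]-80)),max(0,min(320,p[1]-60))
print(u,v);crop(c,u,v,160,160,3.75,"w1.png")
```

```text
[521.03329775 126.9090774  279.15226045] [-1.76411807e+00 -2.59811040e+00  3.89800472e-04] [ 9.14928633e-02 -1.17294261e-02  1.71793519e+00  5.52496859e-04
  1.43644398e+00 -2.86392109e-01]
[[321.28407524 230.78792753]
 [320.53970473 212.12109723]]
241 170
```

View pics/w1.png

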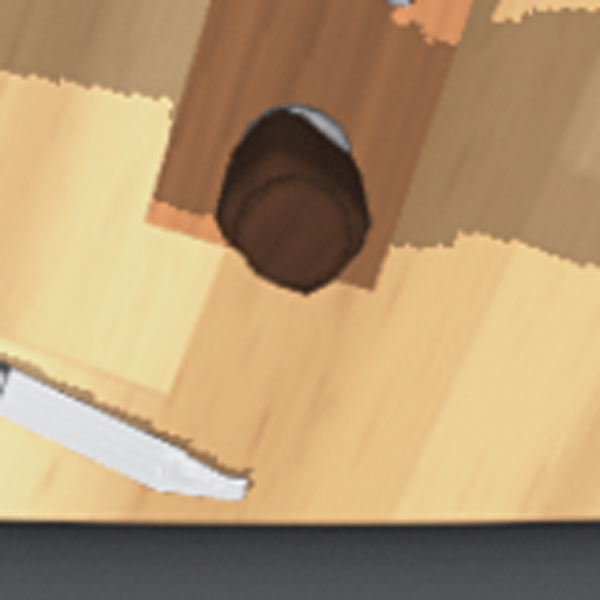

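The close view shows the handle top ring centred at about (300,232) in the crop, with the handle body from (217,213) to (368,222). The flats aren't clear, so I'll enlarge with more contrast.

Run:
```python
from h import *
c=cam("wrist")
im=crop(c,293,190,52,62,12).astype(float)
im=np.clip((im/255)**.5*340-40,0,255).astype(np.uint8)
cv2.imwrite("pics/w2.png",cv2.resize(im,(500,596)))
```

```text
(no output)
```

View pics/w2.png

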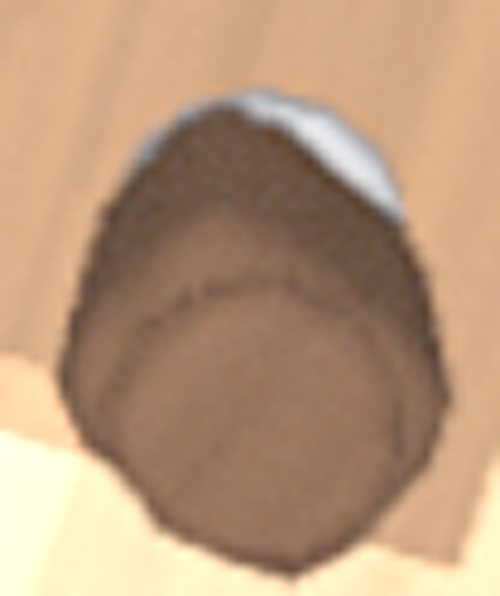

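The bright collar crescent at the upper right, along (270,120) to (400,215), suggests a flat on that side, but the yaw is still uncertain. I'll put the camera straight above the driver and look down its axis.

arm_command --motion '[{"linear":[0.027,-0.068,-0.09],"dr":[0,0,0],"fingers":-1},{"linear":[0.027,-0.068,-0.09],"dr":[0,0,0],"fingers":-1},{"linear":[0.027,-0.068,-0.09],"dr":[0,0,0],"fingers":-1},{"linear":[0.027,-0.068,-0.09],"dr":[0,0,0],"fingers":-1},{"linear":[0.027,-0.068,-0.09],"dr":[0,0,0],"fingers":-1}]'

```text
t: 2.1
position: [546.4, 60.5, 187.9]
orientation: [-1.759, -2.598, 0.003]
force: [0.5, 1.9, 0.6]
grip_width: 1.001
grasp_force: 0.0
```

Run:
```python
from h import *
c=cam("wrist")
# rectify: render world-aligned orthographic map at z=120 plane (up=+x world, left=+y)
k=10;N=500
ii,jj=np.mgrid[0:N,0:N]
P=np.c_[(521.6+(N/2-ii)/k).ravel(),(126+(N/2-jj)/k).ravel(),np.full(N*N,120.)]
m=proj(c,P).astype(np.float32)
im=cv2.remap(c["img"],m[:,0].reshape(N,N),m[:,1].reshape(N,N),cv2.INTER_CUBIC).astype(float)
im=np.clip((im/255)**.5*340-40,0,255).astype(np.uint8)
cv2.imwrite("pics/w3.png",im)
s=observe();print(s["position"],c["E"][:3,3])
```

```text
[547.53217117  60.96962352 189.74956241] [519.48081981 127.1377497  325.12200704]
```

View pics/w3.png

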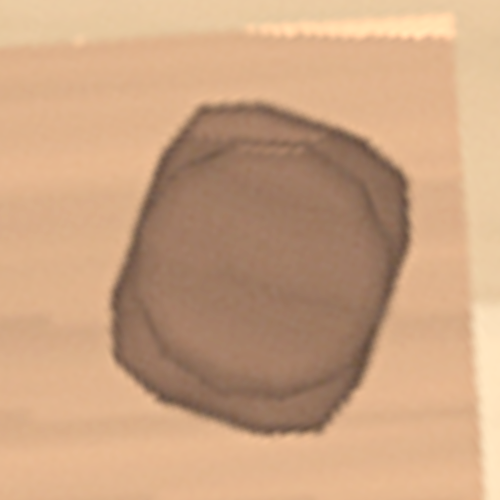

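The rectified view straight down shows an octagonal handle. Its long flats run from (200,108) to (115,300) and from (408,235) to (325,430), so blade x points at about -23.5° and the centre is at about (520,125). I'll align and descend.

arm_command --motion '[{"linear":[-0.027,0.0645,0],"dr":[0,0,0.785],"fingers":-1},{"linear":[-0.027,0.0645,0],"dr":[0,0,0.785],"fingers":-1},{"linear":[-0.027,0.0645,0],"dr":[0,0,0.785],"fingers":-1},{"linear":[-0.027,0.0645,0],"dr":[0,0,0.785],"fingers":-1},{"linear":[-0.027,0.0645,0],"dr":[0,0,0.785],"fingers":-1},{"linear":[-0.027,0.0645,0],"dr":[0,0,0.785],"fingers":-1},{"linear":[-0.027,0.0645,0],"dr":[0,0,0.785],"fingers":-1},{"linear":[-0.027,0.0645,-0.035],"dr":[0,0,0.785],"fingers":-1},{"linear":[-0.027,0.0645,-0.074],"dr":[0,0,0.785],"fingers":-1},{"linear":[-0.027,0.0645,-0.074],"dr":[0,0,0.785],"fingers":-1}]'

```text
t: 2.98
position: [516.8, 125.4, 110.9]
orientation: [-0.628, -3.07, 0.003]
force: [-2.4, -0.1, -2.0]
grip_width: 1.0
grasp_force: 0.0
```

arm_command --motion '[{"linear":[0.001,0,0.002],"dr":[0,0,0],"fingers":-1},{"linear":[0.001,0,0.002],"dr":[0,0,0],"fingers":1},{"linear":[0.001,0,0.002],"dr":[0,0,0],"fingers":1},{"linear":[0.001,0,0.002],"dr":[0,0,0],"fingers":1},{"linear":[0.001,0,0.002],"dr":[0,0,0],"fingers":1},{"linear":[0.001,0,0.002],"dr":[0,0,0],"fingers":1},{"linear":[0.001,0,0.002],"dr":[0,0,0],"fingers":1},{"linear":[0.001,0,0.002],"dr":[0,0,0],"fingers":1}]' --grip_force 50

```text
t: 3.65
position: [522.2, 123.8, 117.8]
orientation: [0.633, 3.077, 0.0]
force: [0.5, 0.6, -0.3]
grip_width: 0.554
grasp_force: 0.0
```

Run:
```python
from h import *
s=observe();print(s)
```

```text
{'t': 3.65, 'qpos': array([ 8.58895641e-02,  1.43729838e-01,  1.87199893e+00, -7.54731663e-06,
        1.12561298e+00, -1.07888055e+00]), 'joint_velocities': array([-0.00025658,  0.004099  ,  0.00114903, -0.00093604,  0.0001162 ,
        0.00017735]), 'joint_efforts': array([ 2.72388541e-02, -4.16603565e+01, -3.46154201e+01,  5.25566458e-03,
        8.12007627e-02,  5.13809573e-04]), 'position': array([522.15910622, 123.84726474, 117.76714587]), 'orientation': array([6.33358646e-01, 3.07683895e+00, 1.02019243e-04]), 'force': array([ 0.48351961,  0.58739608, -0.32163034]), 'torque': array([-0.04021404,  0.02260498, -0.01676664]), 'grasp_force': 0.0, 'grip_width': 0.5536888586517739}
```

arm_command --motion '[{"linear":[-0.001,0.001,-0.003],"dr":[0,0,0],"fingers":1},{"linear":[-0.001,0.001,-0.003],"dr":[0,0,0],"fingers":1},{"linear":[-0.001,0.001,-0.003],"dr":[0,0,0],"fingers":1},{"linear":[-0.001,0.001,-0.003],"dr":[0,0,0],"fingers":1},{"linear":[-0.001,0.001,-0.003],"dr":[0,0,0],"fingers":1},{"linear":[-0.001,0.001,-0.003],"dr":[0,0,0],"fingers":1},{"linear":[-0.001,0.001,-0.003],"dr":[0,0,0],"fingers":1},{"linear":[-0.001,0.001,-0.003],"dr":[0,0,0],"fingers":1}]' --grip_force 50

```text
t: 4.32
position: [521.0, 124.9, 114.4]
orientation: [-0.633, -3.077, 0.0]
force: [-1.2, 0.0, -0.8]
grip_width: 0.299
grasp_force: 48.7
```

arm_command --motion '[{"linear":[0,0,0.035],"dr":[0,0,0],"fingers":1},{"linear":[0,0,0.07],"dr":[0,0,0],"fingers":1},{"linear":[0,0,0.11],"dr":[0,0,-0.1],"fingers":1},{"linear":[0,0,0.115],"dr":[0,0,-1.5],"fingers":1},{"linear":[-0.06,-0.1,0.115],"dr":[0,0,-1.5],"fingers":1},{"linear":[-0.06,-0.1,0.115],"dr":[0,0,-1.5],"fingers":1},{"linear":[-0.06,-0.1,0.115],"dr":[0,0,-1.5],"fingers":1},{"linear":[-0.06,-0.1,0.115],"dr":[0,0,-1.5],"fingers":1},{"linear":[-0.06,-0.1,0.115],"dr":[0,0,-1.5],"fingers":1},{"linear":[-0.06,-0.1,0.115],"dr":[0,0,-1.5],"fingers":1}]'

```text
t: 5.15
position: [460.8, 24.2, 229.8]
orientation: [2.01, 2.414, 0.001]
force: [0.4, 0.8, -1.2]
grip_width: 0.301
grasp_force: 48.7
```

```bash
cat >> h.py <<'E'
YAW=-0.196; Rs=R.from_euler('z',YAW); t=np.radians(32)
N=Rs.apply([-np.sin(t),0,np.cos(t)]);UP=Rs.apply([np.cos(t),0,np.sin(t)]);LAT=np.cross(N,UP)
SLOT=np.array([564.,-147.7,67.]);L=110.9
def goal(slot,back,phi):
    "TCP pose with tip `back` mm out of slot floor; tool x at angle phi (ccw seen onto head) from uphill"
    x=np.cos(phi)*UP+np.sin(phi)*LAT;z=-N;return slot+N*(L+back),R.from_matrix(np.c_[x,np.cross(z,x),z])
def rel(p,r):
    s=observe();print("t",round(s["t"],2),"pos",s["position"].round(1),"q",s["qpos"].round(3),"F",s["force"].round(1),"T",s["torque"].round(2))
    print("lin mm",(p-s["position"]).round(1),"dr",(r*R.from_rotvec(s["orientation"]).inv()).as_rotvec().round(3))
E
python3 -c "
from h import *
rel(*goal(SLOT,70,0));print(N,UP,LAT)"
```

```text
t 5.15 pos [460.8  24.2 229.8] q [-0.119 -0.168  1.957  0.     1.352 -0.301] F [ 0.4  0.8 -1.2] T [-0.04  0.04 -0.05]
lin mm [   9.1 -153.2   -9.4] dr [ 0.461 -0.466 -1.89 ]
[-0.51977312  0.10320044  0.8480481 ] [ 0.83181087 -0.16515523  0.52991926] [1.94747486e-01 9.80853413e-01 1.38777878e-17]
```

arm_command --motion '[{"linear":[0.009,-0.153,0.01],"dr":[0.461,-0.466,-1.89],"fingers":1},{"linear":[0.009,-0.153,0.01],"dr":[0.461,-0.466,-1.89],"fingers":1},{"linear":[0.009,-0.153,0.01],"dr":[0.461,-0.466,-1.89],"fingers":1},{"linear":[0.009,-0.153,0.01],"dr":[0.461,-0.466,-1.89],"fingers":1},{"linear":[0.009,-0.153,0.01],"dr":[0.461,-0.466,-1.89],"fingers":1},{"linear":[0.009,-0.153,0.01],"dr":[0.461,-0.466,-1.89],"fingers":1},{"linear":[0.009,-0.153,0.01],"dr":[0.461,-0.466,-1.89],"fingers":1},{"linear":[0.009,-0.153,0.01],"dr":[0.461,-0.466,-1.89],"fingers":1},{"linear":[0.009,-0.153,0.01],"dr":[0.461,-0.466,-1.89],"fingers":1},{"linear":[0.009,-0.153,0.01],"dr":[0.461,-0.466,-1.89],"fingers":1}]'

```text
t: 5.98
position: [469.8, -128.4, 239.5]
orientation: [2.928, 0.838, 0.594]
force: [-0.2, -0.4, -1.4]
grip_width: 0.301
grasp_force: 48.7
```

```bash
python3 -c "
from h import *
rel(*goal(SLOT,70,0))"
```

```text
t 5.98 pos [ 469.8 -128.4  239.5] q [-0.609 -0.379  2.149  0.304  1.11   0.304] F [-0.2 -0.4 -1.4] T [-0.13  0.44 -0.03]
lin mm [  0.1  -0.6 -19.1] dr [ 0.174 -0.174 -0.711]
```

arm_command --motion '[{"linear":[0,0,-0.019],"dr":[0.174,-0.174,-0.711],"fingers":1},{"linear":[0,0,-0.019],"dr":[0.174,-0.174,-0.711],"fingers":1},{"linear":[0,0,-0.019],"dr":[0.174,-0.174,-0.711],"fingers":1},{"linear":[0,0,-0.019],"dr":[0.174,-0.174,-0.711],"fingers":1},{"linear":[0,0,-0.019],"dr":[0.174,-0.174,-0.711],"fingers":1},{"linear":[0,0,-0.019],"dr":[0.174,-0.174,-0.711],"fingers":1},{"linear":[0,0,-0.019],"dr":[0.174,-0.174,-0.711],"fingers":1},{"linear":[0,0,-0.019],"dr":[0.174,-0.174,-0.711],"fingers":1}]'

```text
t: 6.65
position: [469.8, -127.4, 220.4]
orientation: [2.956, -0.273, 0.845]
force: [0.1, 0.4, -1.2]
grip_width: 0.298
grasp_force: 48.7
```

```bash
cat >> h.py <<'E'
def rect(c,cen,k,W,H,fn=None):
    "view rectified in plane through cen normal N: up=UP, right=-LAT, k px/mm"
    ii,jj=np.mgrid[0:H,0:W]
    P=cen+((H/2-ii)/k).ravel()[:,None]*UP+((W/2-jj)/k).ravel()[:,None]*LAT
    m=proj(c,P).astype(np.float32);im=cv2.remap(c["img"],m[:,0].reshape(H,W),m[:,1].reshape(H,W),cv2.INTER_CUBIC)
    if fn:cv2.imwrite("pics/"+fn,im)
    return im
E
python3 - <<'E'
from h import *
rel(*goal(SLOT,70,0))
c=cam("wrist")
rect(c,SLOT+N*6,8,480,560,"r1.png")   # plane of head top
tip=observe()["position"]+L*R.from_rotvec(observe()["orientation"]).as_matrix()[:,2]
print(proj(c,[SLOT,tip]))
E
```

```text
t 6.65 pos [ 469.8 -127.4  220.4] q [-0.552 -0.542  2.339  0.255  0.833  1.081] F [ 0.1  0.4 -1.2] T [ 0.04  0.58 -0.  ]
lin mm [ 0.2 -1.6 -0. ] dr [ 0.004 -0.002 -0.011]
[[322.14680361 219.86901024]
 [320.22298255 242.11396407]]
```

View pics/r1.png

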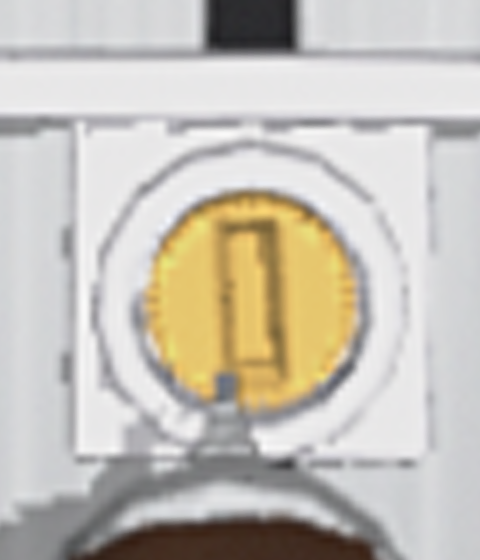

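The rectified view shows the slot outline from (220,225)–(275,225) to (232,378)–(283,378). Its centre is at about (252,300), leaning about 0.06 rad ccw from uphill. The head circle is centred at (254,301). The driver's blade corner shows at (228,373).

Run:
```python
from h import *
c=cam("wrist");s=observe();M=R.from_rotvec(s["orientation"]).as_matrix()
P=lambda u,v:SLOT+N*6+(280-v)/8*UP+(240-u)/8*LAT
slot=P(253,300)-N*6;print("slot",slot)
obs=proj(c,[P(228,373)])[0]
tip=s["position"]+L*M[:,2]
pr=proj(c,[tip+7*M[:,0]])[0];print("obs",obs,"pred",pr)
for d in(M[:,0],M[:,1]):print((proj(c,[tip+7*M[:,0]+d])[0]-pr))
print("tip vs slot UP,LAT", (tip-slot)@UP,(tip-slot)@LAT)
```

```text
slot [ 561.60400816 -148.88099871   65.67520184]
obs [319.91132892 234.89510644] pred [320.23259815 232.62264228]
[-3.54778714e-05 -1.40346484e+00]
[1.44866077e+00 2.42157081e-04]
tip vs slot UP,LAT 2.683687268958824 2.8017358837710304
```

```bash
cat >> h.py <<'E'
SLOT=np.array([561.6,-148.9,65.7])+1.0*UP
E
python3 -c "
from h import *
rel(*goal(SLOT,18,0.06))"
```

```text
t 6.75 pos [ 470.2 -128.1  220.8] q [-0.553 -0.541  2.337  0.255  0.833  1.081] F [ 0.7  0.  -0.2] T [0.02 0.6  0.  ]
lin mm [ 25.2  -7.7 -45.3] dr [-0.028  0.005  0.041]
```

arm_command --motion '[{"linear":[0.013,-0.004,-0.023],"dr":[-0.028,0.005,0.041],"fingers":1},{"linear":[0.025,-0.0077,-0.045],"dr":[-0.028,0.005,0.041],"fingers":1},{"linear":[0.025,-0.0077,-0.045],"dr":[-0.028,0.005,0.041],"fingers":1},{"linear":[0.025,-0.0077,-0.045],"dr":[-0.028,0.005,0.041],"fingers":1}]'

```text
t: 7.08
position: [494.3, -135.5, 173.5]
orientation: [2.951, -0.206, 0.834]
force: [-0.5, 0.1, -0.8]
grip_width: 0.3
grasp_force: 48.7
```

Run:
```python
from h import *
rel(*goal(SLOT,18,0.06))
c=cam("wrist")
a=rect(c,SLOT+N*6+8*UP,12,360,480);b=rect(c,SLOT+N*18+8*UP,12,360,480)
cv2.imwrite("pics/r2.png",np.hstack([a,b]))
```

```text
t 7.08 pos [ 494.3 -135.5  173.5] q [-0.531 -0.382  2.328  0.277  0.687  1.009] F [-0.5  0.1 -0.8] T [ 0.05  0.61 -0.03]
lin mm [ 1.2 -0.3  2. ] dr [-0.003 -0.004  0.003]
```

View pics/r2.png

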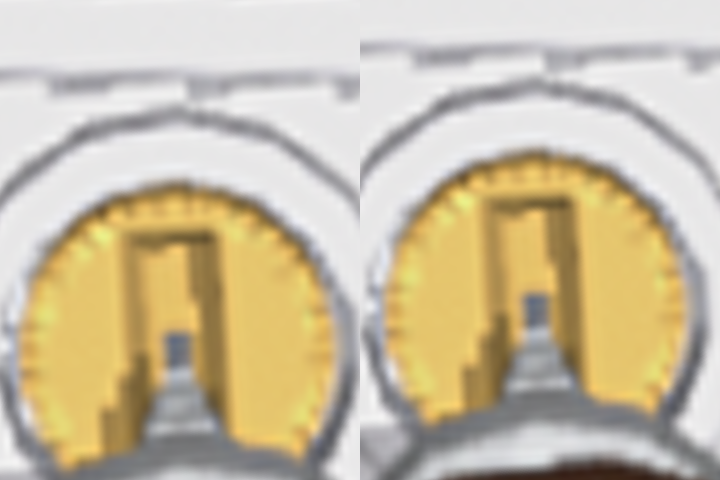

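The left panel shows the slot flare from x 122 to 225 with its top edge at y 235. The blade is at x≈178 in the slot plane and at (536,295) in the right panel, so it is centred laterally within about 0.3 mm. Uphill it needs about +1 mm. I'll insert now, watching force.

arm_command --motion '[{"linear":[0.0061,-0.0012,-0.0079],"dr":[0,0,0],"fingers":1},{"linear":[0.0061,-0.0012,-0.0079],"dr":[0,0,0],"fingers":1},{"linear":[0.0087,-0.0017,-0.0121],"dr":[0,0,0],"fingers":1},{"linear":[0.0087,-0.0017,-0.0121],"dr":[0,0,0],"fingers":1}]'

```text
t: 7.47
position: [504.1, -137.7, 164.3]
orientation: [2.946, -0.206, 0.842]
force: [-1.0, 0.9, -0.5]
grip_width: 0.303
grasp_force: 48.7
```

```bash
cat >> h.py <<'E'
def st():
    F=[];P=[]
    s=observe();p=s["position"]-SLOT
    print("t",round(s["t"],2),"F n,up,lat",[round(float(s["force"]@d),1) for d in(N,UP,LAT)],"tip n,up,lat",[round(float(p@d),1) for d in(N,UP,LAT)],"(n-L)",round(float(p@N-L),1),"T",s["torque"].round(2),"Tn",round(float(s["torque"]@N),2),"q6",s["qpos"][5].round(3),"q5",s["qpos"].round(2))
    M=R.from_rotvec(s["orientation"]).as_matrix();print("phi",round(float(np.arctan2(M[:,0]@LAT,M[:,0]@UP)),3),"z.N",(M[:,2]@UP).round(3),(M[:,2]@LAT).round(3))
E
python3 -c "
from h import *
st()"
```

```text
t 7.47 F n,up,lat [0.2, -1.3, 0.7] tip n,up,lat [114.6, 1.5, -0.2] (n-L) 3.7 T [0.11 0.57 0.04] Tn 0.04 q6 1.005 q5 [-0.52 -0.34  2.32  0.28  0.64  1.01]
phi 0.056 z.N 0.001 -0.001
```

arm_command --motion '[{"linear":[0.001,-0.0002,-0.0017],"dr":[0,0,0],"fingers":1},{"linear":[0.0021,-0.0004,-0.0034],"dr":[0,0,0],"fingers":1},{"linear":[0.0021,-0.0004,-0.0034],"dr":[0,0,0],"fingers":1}]'

```text
t: 7.72
position: [506.3, -138.0, 161.6]
orientation: [2.946, -0.206, 0.842]
force: [-13.6, 3.5, 13.2]
grip_width: 0.295
grasp_force: 49.8
```

```bash
python3 -c "
from h import *
st()"
```

```text
t 7.72 F n,up,lat [18.6, -4.9, 0.8] tip n,up,lat [111.2, 2.0, -0.1] (n-L) 0.3 T [ 0.32  1.52 -0.03] Tn -0.04 q6 1.003 q5 [-0.52 -0.32  2.31  0.29  0.64  1.  ]
phi 0.057 z.N 0.001 -0.001
```

arm_command --motion '[{"linear":[-0.001,0.0002,-0.0007],"dr":[0,0,0],"fingers":1},{"linear":[-0.001,0.0002,-0.0007],"dr":[0,0,0],"fingers":1}]'

```text
t: 7.88
position: [505.8, -138.0, 161.5]
orientation: [2.945, -0.206, 0.844]
force: [-8.4, 3.2, 10.7]
grip_width: 0.293
grasp_force: 49.8
```

```bash
python3 -c "
from h import *
st()"
```

```text
t 7.88 F n,up,lat [13.7, -1.8, 1.5] tip n,up,lat [111.4, 1.6, -0.2] (n-L) 0.5 T [0.37 0.91 0.22] Tn 0.09 q6 1.002 q5 [-0.52 -0.33  2.32  0.29  0.63  1.  ]
phi 0.057 z.N 0.003 -0.002
```

arm_command --motion '[{"linear":[0,0,0],"dr":[-0.062,0.012,0.102],"fingers":1},{"linear":[0,0,0],"dr":[-0.125,0.025,0.204],"fingers":1},{"linear":[0,0,0],"dr":[-0.182,0.036,0.297],"fingers":1},{"linear":[0,0,0],"dr":[-0.182,0.036,0.297],"fingers":1}]'

```text
t: 8.22
position: [505.7, -137.3, 161.4]
orientation: [2.852, 0.31, 0.789]
force: [-10.2, 6.2, 13.2]
grip_width: 0.293
grasp_force: 49.7
```

```bash
python3 -c "
from h import *
st()"
```

```text
t 8.22 F n,up,lat [17.1, -2.5, 4.1] tip n,up,lat [111.4, 1.3, 0.5] (n-L) 0.5 T [1.04 0.84 0.56] Tn 0.02 q6 0.645 q5 [-0.52 -0.33  2.32  0.29  0.63  0.64]
phi 0.412 z.N 0.003 0.0
```

arm_command --motion '[{"linear":[0,0,0],"dr":[-0.062,0.012,0.102],"fingers":1},{"linear":[0,0,0],"dr":[-0.125,0.025,0.204],"fingers":1},{"linear":[0,0,0],"dr":[-0.125,0.025,0.204],"fingers":1}]'

```text
t: 8.47
position: [505.7, -136.9, 161.3]
orientation: [2.745, 0.639, 0.74]
force: [-10.1, 6.8, 12.3]
grip_width: 0.3
grasp_force: 49.8
```

Run:
```python
from h import *
st()
c=cam("wrist")
cv2.imwrite("pics/r3.png",rect(c,SLOT+N*6+4*UP,12,480,520))
```

```text
t 8.47 F n,up,lat [16.4, -3.0, 4.7] tip n,up,lat [111.4, 1.2, 0.8] (n-L) 0.5 T [1.29 0.86 0.67] Tn -0.02 q6 0.403 q5 [-0.52 -0.33  2.32  0.29  0.64  0.4 ]
phi 0.653 z.N 0.003 0.001
```

View pics/r3.png

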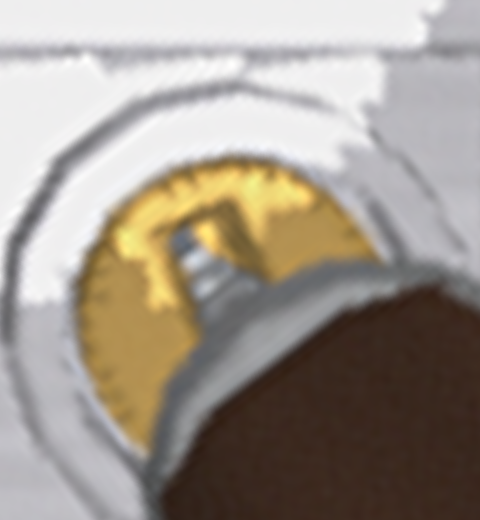

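The slot has turned with the blade: its end edge now runs from (165,235) to (230,205), about 27° ccw. The screw is being driven, so I'll continue.

arm_command --motion '[{"linear":[0,0,0],"dr":[-0.06,0.012,0.097],"fingers":1},{"linear":[0,0,0],"dr":[-0.12,0.024,0.195],"fingers":1},{"linear":[0,0,0],"dr":[-0.18,0.036,0.293],"fingers":1},{"linear":[-0.0003,0,0.0004],"dr":[-0.24,0.048,0.39],"fingers":1},{"linear":[-0.0003,0,0.0004],"dr":[-0.3,0.06,0.488],"fingers":1},{"linear":[-0.0005,0.0001,0.0008],"dr":[-0.36,0.072,0.585],"fingers":1},{"linear":[-0.0005,0.0001,0.0008],"dr":[-0.42,0.083,0.68],"fingers":1},{"linear":[-0.0005,0.0001,0.0008],"dr":[-0.468,0.093,0.763],"fingers":1},{"linear":[-0.0005,0.0001,0.0008],"dr":[-0.468,0.093,0.763],"fingers":1}]'

```text
t: 9.27
position: [504.7, -136.3, 160.9]
orientation: [2.08, 1.675, 0.495]
force: [-4.6, 6.4, 6.9]
grip_width: 0.297
grasp_force: 49.7
```

```bash
python3 -c "
from h import *
st()"
```

```text
t 9.27 F n,up,lat [8.9, -1.2, 5.4] tip n,up,lat [111.6, -0.0, 1.3] (n-L) 0.7 T [1.45 0.53 0.84] Tn 0.01 q6 -0.497 q5 [-0.52 -0.33  2.32  0.29  0.64 -0.5 ]
phi 1.552 z.N 0.001 0.002
```

arm_command --motion '[{"linear":[0.0033,-0.0007,0.0021],"dr":[0,0,0],"fingers":1},{"linear":[0.0066,-0.0013,0.0042],"dr":[0,0,0],"fingers":1},{"linear":[0.01,-0.002,0.0064],"dr":[0,0,0],"fingers":1},{"linear":[0.0133,-0.0026,0.0085],"dr":[0,0,0],"fingers":1},{"linear":[0.0166,-0.0033,0.0106],"dr":[0,0,0],"fingers":1},{"linear":[0.0166,-0.0033,0.0106],"dr":[0,0,0],"fingers":1}]'

```text
t: 9.77
position: [516.7, -138.3, 167.3]
orientation: [2.092, 1.681, 0.488]
force: [-28.5, 7.8, 16.8]
grip_width: 0.301
grasp_force: 50.0
```

```bash
python3 -c "
from h import *
st()"
```

```text
t 9.77 F n,up,lat [29.9, -16.1, 2.1] tip n,up,lat [110.6, 13.7, 1.7] (n-L) -0.3 T [1.19 4.7  0.13] Tn -0.03 q6 -0.463 q5 [-0.51 -0.29  2.27  0.27  0.66 -0.46]
phi 1.548 z.N -0.012 0.004
```

arm_command --motion '[{"linear":[-0.0008,0.0002,0.0013],"dr":[0,0,0],"fingers":1},{"linear":[-0.0008,0.0002,0.0013],"dr":[0,0,0],"fingers":1}]'

```text
t: 9.93
position: [518.6, -139.1, 170.2]
orientation: [2.088, 1.673, 0.493]
force: [-1.4, 4.3, -4.2]
grip_width: 0.296
grasp_force: 49.9
```

Run:
```python
from h import *
st()
c=cam("scene");b=np.array([571.5,-148.6,64.])
print(proj(c,[b,b+64*UP,b-64*UP]))
p=proj(c,[b])[0].astype(int);print(p)
crop(c,p[0]-50,p[1]-45,100,75,8,"s2.png")
```

```text
t 9.93 F n,up,lat [-2.4, -4.1, 3.9] tip n,up,lat [112.0, 17.0, 1.3] (n-L) 1.1 T [1.03 1.1  0.44] Tn -0.05 q6 -0.463 q5 [-0.51 -0.3   2.27  0.27  0.65 -0.46]
phi 1.546 z.N -0.003 0.002
[[382.18108776 299.36887476]
 [407.01152677 281.16937318]
 [357.39458469 317.53617343]]
[382 299]
```

View pics/s2.png

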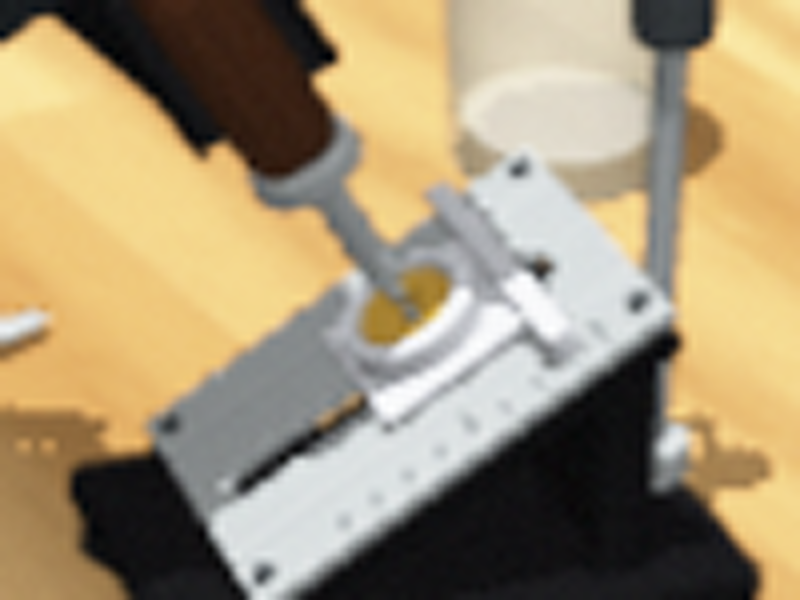

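The stop has moved well up with the blade still in the slot at (410,305). A dark bit of table slot remains above the bar at (540,265), so the end of travel isn't reached. I'll keep pushing with light axial load.

arm_command --motion '[{"linear":[0.0028,-0.0006,0.0018],"dr":[0,0,0],"fingers":1},{"linear":[0.0055,-0.0011,0.0035],"dr":[0,0,0],"fingers":1},{"linear":[0.0083,-0.0016,0.0053],"dr":[0,0,0],"fingers":1},{"linear":[0.0083,-0.0016,0.0053],"dr":[0,0,0],"fingers":1}]'

```text
t: 10.32
position: [526.8, -140.8, 175.0]
orientation: [2.089, 1.674, 0.492]
force: [-6.5, 5.2, -2.2]
grip_width: 0.3
grasp_force: 49.9
```

```bash
python3 -c "
from h import *
st()"
```

```text
t 10.32 F n,up,lat [2.0, -7.4, 3.9] tip n,up,lat [111.6, 26.6, 1.2] (n-L) 0.7 T [1.13 2.08 0.39] Tn -0.04 q6 -0.449 q5 [-0.5  -0.28  2.25  0.26  0.66 -0.45]
phi 1.547 z.N -0.005 0.002
```

arm_command --motion '[{"linear":[0.0025,-0.0005,0.0018],"dr":[0,0,0],"fingers":1},{"linear":[0.005,-0.001,0.0035],"dr":[0,0,0],"fingers":1},{"linear":[0.0081,-0.0016,0.0055],"dr":[0,0,0],"fingers":1},{"linear":[0.0081,-0.0016,0.0055],"dr":[0,0,0],"fingers":1}]'

```text
t: 10.65
position: [530.3, -140.8, 176.1]
orientation: [2.097, 1.685, 0.483]
force: [-32.2, 6.6, 9.9]
grip_width: 0.299
grasp_force: 50.5
```

```bash
python3 -c "
from h import *
st()"
```

```text
t 10.65 F n,up,lat [25.8, -22.6, 0.2] tip n,up,lat [110.7, 30.2, 1.8] (n-L) -0.2 T [ 1.13  6.43 -0.1 ] Tn -0.0 q6 -0.436 q5 [-0.5  -0.26  2.23  0.25  0.67 -0.44]
phi 1.548 z.N -0.019 0.004
```

arm_command --motion '[{"linear":[-0.001,0.0002,0.0015],"dr":[0,0,0],"fingers":1},{"linear":[-0.001,0.0002,0.0015],"dr":[0,0,0],"fingers":1}]'

```text
t: 10.82
position: [529.1, -140.7, 176.4]
orientation: [2.098, 1.683, 0.483]
force: [-15.0, 2.9, -8.2]
grip_width: 0.3
grasp_force: 50.1
```

```bash
python3 -c "
from h import *
st()"
```

```text
t 10.82 F n,up,lat [1.2, -17.3, -0.1] tip n,up,lat [111.6, 29.3, 1.8] (n-L) 0.7 T [ 0.85  4.99 -0.16] Tn -0.07 q6 -0.436 q5 [-0.5  -0.27  2.23  0.25  0.67 -0.44]
phi 1.547 z.N -0.018 0.004
```

Axial load is gone but the uphill reaction stays at 17 N with no motion, so this is the hard end. I'll tighten clockwise while keeping the uphill bias.

arm_command --motion '[{"linear":[0.0008,-0.0002,-0.0013],"dr":[0.06,-0.012,-0.097],"fingers":1},{"linear":[0.0008,-0.0002,-0.0013],"dr":[0.12,-0.024,-0.195],"fingers":1},{"linear":[0.0008,-0.0002,-0.0013],"dr":[0.18,-0.036,-0.293],"fingers":1},{"linear":[0.001,-0.0002,-0.0016],"dr":[0.24,-0.048,-0.39],"fingers":1},{"linear":[0.001,-0.0002,-0.0016],"dr":[0.3,-0.06,-0.488],"fingers":1},{"linear":[0.0012,-0.0003,-0.0018],"dr":[0.36,-0.072,-0.585],"fingers":1},{"linear":[0.0012,-0.0003,-0.0018],"dr":[0.42,-0.083,-0.68],"fingers":1},{"linear":[0.0012,-0.0003,-0.0018],"dr":[0.468,-0.093,-0.763],"fingers":1}]'

```text
t: 11.48
position: [532.4, -140.8, 177.5]
orientation: [2.764, 0.628, 0.726]
force: [-17.1, 9.1, 2.9]
grip_width: 0.292
grasp_force: 50.0
```

```bash
python3 -c "
from h import *
st()"
```

```text
t 11.48 F n,up,lat [12.3, -14.2, 5.6] tip n,up,lat [110.8, 32.6, 2.2] (n-L) -0.1 T [1.98 4.07 0.8 ] Tn 0.07 q6 0.47 q5 [-0.49 -0.26  2.23  0.26  0.67  0.47]
phi 0.641 z.N -0.013 0.004
```

arm_command --motion '[{"linear":[0.0002,0,-0.0003],"dr":[0.06,-0.012,-0.097],"fingers":1},{"linear":[0.0002,0,-0.0003],"dr":[0.12,-0.024,-0.195],"fingers":1},{"linear":[0.0003,-0.0001,-0.0005],"dr":[0.18,-0.036,-0.293],"fingers":1},{"linear":[0.0003,-0.0001,-0.0005],"dr":[0.24,-0.048,-0.39],"fingers":1},{"linear":[0.0004,-0.0001,-0.0006],"dr":[0.3,-0.06,-0.488],"fingers":1},{"linear":[0.0004,-0.0001,-0.0006],"dr":[0.36,-0.072,-0.585],"fingers":1},{"linear":[0.0004,-0.0001,-0.0006],"dr":[0.41,-0.082,-0.67],"fingers":1},{"linear":[0.0004,-0.0001,-0.0006],"dr":[0.41,-0.082,-0.67],"fingers":1}]'

```text
t: 12.15
position: [534.4, -143.5, 178.9]
orientation: [2.965, -0.514, 0.849]
force: [-13.0, -0.2, 0.1]
grip_width: 0.296
grasp_force: 50.0
```

```bash
python3 -c "
from h import *
st()"
```

```text
t 12.15 F n,up,lat [6.9, -10.7, -2.7] tip n,up,lat [110.7, 35.4, 0.0] (n-L) -0.2 T [ 0.08  3.49 -0.2 ] Tn 0.15 q6 1.262 q5 [-0.49 -0.26  2.23  0.25  0.66  1.26]
phi -0.147 z.N -0.008 -0.001
```

arm_command --motion '[{"linear":[0,0,0],"dr":[0.042,-0.008,-0.068],"fingers":1},{"linear":[0,0,0],"dr":[0.083,-0.016,-0.136],"fingers":1},{"linear":[0,0,0],"dr":[0.083,-0.016,-0.136],"fingers":1}]'

```text
t: 12.4
position: [534.1, -144.3, 178.9]
orientation: [-2.905, 0.745, -0.844]
force: [-14.8, -3.2, -0.4]
grip_width: 0.293
grasp_force: 50.0
```

```bash
python3 -c "
from h import *
st()"
```

```text
t 12.4 F n,up,lat [7.0, -12.0, -6.0] tip n,up,lat [110.7, 35.4, -0.9] (n-L) -0.2 T [-0.71  3.9  -0.66] Tn 0.22 q6 1.422 q5 [-0.49 -0.26  2.23  0.25  0.66  1.42]
phi -0.305 z.N -0.009 -0.003
```

arm_command --motion '[{"linear":[0,0,0],"dr":[0.042,-0.008,-0.068],"fingers":1},{"linear":[0,0,0],"dr":[0.104,-0.02,-0.17],"fingers":1},{"linear":[0,0,0],"dr":[0.104,-0.02,-0.17],"fingers":1}]' --grip_force 60

```text
t: 12.65
position: [533.9, -145.2, 178.8]
orientation: [-2.77, 1.017, -0.821]
force: [-15.6, -6.5, -1.2]
grip_width: 0.293
grasp_force: 60.1
```

```bash
python3 -c "
from h import *
st()"
```

```text
t 12.65 F n,up,lat [6.4, -12.6, -9.4] tip n,up,lat [110.7, 35.2, -1.8] (n-L) -0.2 T [-1.53  4.23 -1.05] Tn 0.34 q6 1.625 q5 [-0.49 -0.26  2.22  0.24  0.66  1.63]
phi -0.506 z.N -0.01 -0.005
```

arm_command --motion '[{"linear":[-0.001,0.0002,-0.0006],"dr":[-0.06,0.012,0.097],"fingers":1},{"linear":[-0.0017,0.0003,-0.001],"dr":[-0.12,0.024,0.195],"fingers":1},{"linear":[-0.0017,0.0003,-0.001],"dr":[-0.19,0.037,0.31],"fingers":1},{"linear":[-0.0017,0.0003,-0.001],"dr":[-0.19,0.037,0.31],"fingers":1},{"linear":[-0.0065,0.0013,0.007],"dr":[-0.19,0.037,0.31],"fingers":1},{"linear":[-0.0115,0.0023,0.015],"dr":[-0.19,0.037,0.31],"fingers":1},{"linear":[-0.03,0.006,0.045],"dr":[-0.19,0.037,0.31],"fingers":1},{"linear":[-0.04,0.0077,0.061],"dr":[-0.19,0.037,0.31],"fingers":1},{"linear":[-0.04,0.0077,0.061],"dr":[-0.19,0.037,0.31],"fingers":1}]' --grip_force 60

```text
t: 13.4
position: [498.9, -138.0, 249.0]
orientation: [2.953, -0.498, 0.873]
force: [0.2, -0.3, -0.2]
grip_width: 0.296
grasp_force: 60.0
```

Run:
```python
from h import *
st()
c=cam("wrist");base=np.array([561.6,-148.9,65.7]) # original measured slot
# mask brass colour in rectified head plane
cen=base+30*UP+N*6
im=rect(c,cen,8,480,560);cv2.imwrite("pics/r4.png",im)
hsv=cv2.cvtColor(im,cv2.COLOR_BGR2HSV)
m=cv2.inRange(hsv,(15,90,90),(32,255,255))
n,lab,stt,ce=cv2.connectedComponentsWithStats(m);i=1+np.argmax(stt[1:,4])
x,y,w,h,a=stt[i];print("brass bbox",x,y,w,h,a,"left/right centre",x+w/2,"top",y)
# original in r1: bbox reference
r1=cv2.imread("pics/r1.png");m1=cv2.inRange(cv2.cvtColor(r1,cv2.COLOR_BGR2HSV),(15,90,90),(32,255,255))
n,lab,s1,ce=cv2.connectedComponentsWithStats(m1);i=1+np.argmax(s1[1:,4]);print("r1",s1[i])
# r1 centre was old SLOT [564,-147.7,67]+6N
o=np.array([564,-147.7,67.])+N*6
top=lambda b,cn:cn+(280-b[1])/8*UP+(240-b[0]-b[2]/2)/8*LAT
d=top((x,y,w),cen)-top(s1[i],o);print("move UP,LAT",d@UP,d@LAT)
cols=im[:,100:380].mean(2).mean(1)
# dark table slot above bar, column 240 profile
print("dark rows",np.where(im[:,225:255].mean(2).mean(1)<90)[0][[0,-1]] if (im[:,225:255].mean(2).mean(1)<90).any() else None)
```

```text
t 13.4 F n,up,lat [-0.3, 0.1, -0.3] tip n,up,lat [189.2, 42.1, -1.5] (n-L) 78.3 T [ 0.06  0.54 -0.04] Tn -0.01 q6 1.268 q5 [-0.53 -0.47  2.25  0.23  0.84  1.27]
phi -0.137 z.N 0.009 -0.006
brass bbox 131 210 212 206 31237 left/right centre 237.0 top 210
r1 [  147   193   208   216 34273]
move UP,LAT 25.38794515191794 0.10558193956773039
dark rows [453 559]
```

Run:
```python
from h import *
c=cam("top");b=np.array([571.5,-148.6,64.])
def tab(u,v,h=0):
    o,d=ray(c,u,v);q=b+N*h;X=o+d*((q-o)@N)/(d@N);return ((X-q)@UP).round(1),((X-q)@LAT).round(1)
g=lambda x,y:(400+(x+.5)/5-.5,195+(y+.5)/5-.5)
print("slot lo",tab(*g(200,387)),"hi",tab(*g(257,180)),"head0",tab(*g(229,306),12.5),"bar0 upper edge",tab(*g(245,233),11))
# current wrist: dark slot above bar
w=cam("wrist")
H=560;cen=b+30*UP;im=rect(w,cen,8,240,H);g2=im[:,100:140].mean(2).mean(1)
print("profile UP:grey",[(round(30+(H/2-i)/8,1),int(g2[i])) for i in range(0,H,12)])
```

```text
slot lo (np.float64(-51.6), np.float64(-1.9)) hi (np.float64(46.9), np.float64(-0.6)) head0 (np.float64(-5.6), np.float64(-0.9)) bar0 upper edge (np.float64(27.5), np.float64(0.8))
profile UP:grey [(65.0, 134), (63.5, 134), (62.0, 173), (60.5, 221), (59.0, 217), (57.5, 217), (56.0, 217), (54.5, 217), (53.0, 217), (51.5, 217), (50.0, 217), (48.5, 219), (47.0, 172), (45.5, 225), (44.0, 237), (42.5, 235), (41.0, 236), (39.5, 236), (38.0, 189), (36.5, 234), (35.0, 170), (33.5, 219), (32.0, 238), (30.5, 241), (29.0, 172), (27.5, 142), (26.0, 184), (24.5, 127), (23.0, 143), (21.5, 168), (20.0, 168), (18.5, 164), (17.0, 163), (15.5, 166), (14.0, 168), (12.5, 166), (11.0, 166), (9.5, 158), (8.0, 125), (6.5, 123), (5.0, 179), (3.5, 143), (2.0, 182), (0.5, 121), (-1.0, 138), (-2.5, 213), (-4.0, 246)]
```

Run:
```python
from h import *
c=cam("wrist");im=c["img"]
for v in range(222,262,2):print(v,[tuple(int(q) for q in im[v,u]) for u in (316,318,319,320,321,323)])
r1=cv2.imread("pics/r1.png");r4=cv2.imread("pics/r4.png")
g=lambda i,cx,cy:cv2.cvtColor(i,cv2.COLOR_BGR2GRAY)[cy-105:cy+105,cx-105:cx+105].astype(np.float32)
a=g(r1,254,301);yy,xx=np.mgrid[-105:105,-105:105]
mask=(np.hypot(xx,yy)<85)&(yy<40)
best=[]
for dx in range(-6,7,2):
  for dy in range(-6,9,2):
    b=g(r4,237+dx,318+dy)
    for A in np.arange(-40,41,2):
      M=cv2.getRotationMatrix2D((105,105),float(A),1);w=cv2.warpAffine(a,M,(210,210))
      best.append((np.corrcoef(w[mask],b[mask])[0,1],A,dx,dy))
best.sort(reverse=True);print(best[:4])
```

```text
222 [(120, 147, 167), (85, 140, 174), (74, 118, 145), (73, 112, 137), (77, 125, 154), (88, 122, 147)]
224 [(105, 194, 232), (104, 192, 229), (108, 200, 235), (105, 194, 231), (113, 209, 241), (109, 202, 236)]
226 [(85, 154, 190), (74, 133, 162), (72, 129, 156), (69, 125, 151), (73, 130, 159), (68, 119, 148)]
228 [(70, 127, 155), (100, 180, 223), (100, 182, 224), (103, 185, 226), (97, 176, 218), (70, 123, 152)]
230 [(81, 144, 178), (103, 188, 226), (113, 204, 236), (112, 206, 236), (114, 207, 238), (61, 107, 132)]
232 [(83, 148, 182), (101, 184, 223), (110, 202, 235), (112, 204, 235), (114, 208, 238), (71, 126, 158)]
234 [(87, 157, 194), (103, 188, 226), (112, 203, 235), (112, 203, 234), (112, 206, 236), (89, 160, 200)]
236 [(87, 155, 192), (94, 171, 212), (110, 202, 235), (112, 203, 235), (114, 205, 237), (79, 140, 173)]
238 [(95, 172, 211), (91, 164, 204), (104, 190, 227), (112, 204, 235), (110, 201, 234), (81, 146, 181)]
240 [(99, 180, 218), (90, 162, 200), (104, 189, 227), (111, 203, 235), (111, 205, 236), (78, 140, 173)]
242 [(103, 188, 224), (85, 154, 190), (100, 181, 221), (110
[... 501 characters left out ...]
 155), (178, 176, 174), (176, 175, 173), (179, 177, 174), (134, 130, 128)]
254 [(123, 122, 120), (123, 121, 121), (124, 121, 121), (125, 124, 123), (125, 122, 122), (123, 121, 121)]
256 [(173, 171, 170), (198, 195, 194), (217, 215, 214), (228, 227, 226), (224, 223, 222), (192, 190, 189)]
258 [(233, 229, 227), (239, 237, 235), (243, 240, 238), (243, 240, 239), (242, 240, 237), (240, 238, 236)]
260 [(46, 53, 71), (45, 52, 71), (45, 53, 70), (44, 53, 70), (42, 50, 68), (44, 52, 69)]
[(np.float64(0.8101190038741228), np.int64(-6), 4, 2), (np.float64(0.810034868483048), np.int64(-4), 6, 0), (np.float64(0.8100339456028818), np.int64(-6), 4, 0), (np.float64(0.8093432985279277), np.int64(-4), 6, 2)]
```

```bash
cat >> h.py <<'E'
def hole(gz,dx=0,dy=0,a=0.067,yaw=-23.1):
    y=np.radians(yaw);x=np.array([np.cos(y),np.sin(y),0]);z=np.array([0,0,-1.])
    M=np.c_[x,np.cross(z,x),z]@R.from_rotvec([0,a,0]).as_matrix()
    return np.array([523.5+dx,124.4+dy,gz])-6*M[:,2],R.from_matrix(M)
E
python3 -c "
from h import *
rel(*hole(205))"
```

```text
t 13.6 pos [ 497.3 -136.5  242.3] q [-0.528 -0.467  2.251  0.231  0.837  1.268] F [-0.1  0.2 -2.4] T [0.02 0.6  0.02]
lin mm [ 25.9 261.1 -31.3] dr [ 0.106  0.48  -0.069]
```

arm_command --motion '[{"linear":[0,0.04,0],"dr":[0.02,0.1,-0.014],"fingers":1},{"linear":[0.0,0.08,0],"dr":[0.04,0.2,-0.028],"fingers":1},{"linear":[0.01,0.12,0],"dr":[0.06,0.3,-0.042],"fingers":1},{"linear":[0.02,0.16,0],"dr":[0.106,0.48,-0.069],"fingers":1},{"linear":[0.026,0.2,0],"dr":[0.106,0.48,-0.069],"fingers":1},{"linear":[0.026,0.24,-0.015],"dr":[0.106,0.48,-0.069],"fingers":1},{"linear":[0.026,0.261,-0.031],"dr":[0.106,0.48,-0.069],"fingers":1},{"linear":[0.026,0.261,-0.031],"dr":[0.106,0.48,-0.069],"fingers":1},{"linear":[0.026,0.261,-0.031],"dr":[0.106,0.48,-0.069],"fingers":1}]'

```text
t: 14.35
position: [521.9, 126.0, 208.5]
orientation: [3.063, -0.62, 0.095]
force: [0.7, 0.3, -2.0]
grip_width: 0.301
grasp_force: 60.0
```

Run:
```python
from h import *
rel(*hole(205))
c=cam("wrist");s=observe();M=R.from_rotvec(s["orientation"]).as_matrix()
G=s["position"]+6*M[:,2]
print("pred tip corner px",proj(c,[G+[0,0,-105]]),"hole px",proj(c,[[521.5,125.5,60],[521.1,126,60]]))
im=c["img"]
for v in range(232,262,2):print(v,[tuple(int(q) for q in im[v,u]) for u in (316,319,321,324)])
cv2.imwrite("pics/w5.png",im)
```

```text
t 14.35 pos [521.9 126.  208.5] q [ 0.11   0.004  1.837 -0.034  1.246  2.09 ] F [ 0.7  0.3 -2. ] T [-0.    0.22 -0.02]
lin mm [ 1.3 -1.5  2.5] dr [ 0.001 -0.005 -0.004]
pred tip corner px [[320.29699986 250.78607743]] hole px [[320.15112104 241.23693238]
 [319.76941105 241.92603535]]
232 [(78, 112, 147), (96, 136, 173), (96, 136, 171), (93, 132, 167)]
234 [(95, 136, 171), (92, 131, 167), (90, 127, 163), (100, 139, 173)]
236 [(91, 130, 167), (101, 140, 174), (108, 148, 182), (117, 158, 192)]
238 [(111, 152, 187), (116, 157, 190), (117, 158, 192), (120, 161, 196)]
240 [(82, 111, 139), (110, 149, 181), (122, 164, 198), (105, 141, 172)]
242 [(41, 59, 83), (44, 61, 86), (45, 64, 88), (40, 58, 81)]
244 [(43, 62, 88), (61, 70, 88), (65, 73, 86), (44, 62, 87)]
246 [(43, 62, 87), (82, 82, 85), (89, 87, 88), (42, 61, 89)]
248 [(44, 62, 89), (130, 131, 131), (138, 136, 135), (39, 59, 84)]
250 [(42, 60, 85), (100, 100, 99), (107, 106, 105), (41, 59, 85)]
252 [(53, 66, 86), (133, 131, 130), (130, 129, 128), (60, 69, 87)]
254 [(96, 94, 93), (92, 90, 89), (93, 92, 92), (95, 94, 93)]
256 [(129, 126, 126), (154, 151, 151), (159, 157, 155), (128, 127, 127)]
258 [(168, 165, 164), (177, 174, 173), (176, 172, 171), (173, 170, 169)]
260 [(34, 41, 55), (35, 41, 54), (35, 40, 55), (34, 40, 55)]
```

Run:
```python
from h import *
c=cam("wrist")
print("rows: x from 560 down to 490; cols y from 150 to 100 (2mm)")
for x in range(556,492,-2):
    P=np.array([[x,y,60] for y in range(156,96,-2)],float);m=proj(c,P).astype(np.float32)
    px=cv2.remap(c["img"],m[None,:,0],m[None,:,1],cv2.INTER_LINEAR)[0].astype(int)
    print(x,''.join('g' if abs(p[0]-p[2])<18 and p.sum()>180 else ('#' if p.sum()<150 else ('+' if p.sum()<230 else ('-' if p.sum()<330 else '.'))) for p in px))
t=cam("top")
print("top")
for x in range(556,492,-2):
    P=np.array([[x,y,60] for y in range(156,96,-2)],float);m=proj(t,P).astype(np.float32)
    px=cv2.remap(t["img"],m[None,:,0],m[None,:,1],cv2.INTER_LINEAR)[0].astype(int).sum(1)
    print(x,''.join('#' if p<150 else ('+' if p<230 else ('-' if p<330 else '.')) for p in px))
```

```text
rows: x from 560 down to 490; cols y from 150 to 100 (2mm)
556 .................-----++++++-.
554 ....----+++++++++++++++++++++.
552 +++++++++++++++++++++-----....
550 +++++++---------..............
548 -.............................
546 ..............................
544 ..............................
542 -.............................
540 ..............................
538 ....-.........................
536 ..............................
534 ..............................
532 ..............----............
530 ......-....---------........-.
528 ........------.....------.....
526 ...........-++......-------...
524 ...........-++-......----.....
522 ...........++++.....--........
520 ...........++++g++-++--.......
518 ...........+++gg+++++--.......
516 ...........++ggg+++++--.-.....
514 ......-ggggggggg++++-----.....
512 ....g++ggggggggg++++-----.....
510 ..-g#######gggggg------.......
508 .-g##########+ggggg-..........
506 -g##############ggg-..........
504 g################ggg..........
502 +#################+g-.........
500 ####################g.........
498 ####################g.
[... 502 characters left out ...]

532 ------------------------------
530 ------------------------------
528 ------------------------------
526 ------------------------------
524 ------------------------------
522 ------------------------------
520 ------------------------------
518 ------------------------------
516 ------------------------------
514 ------------------------------
512 ------------------------------
510 ------------------------------
508 ------------------------------
506 ------------------------------
504 ------------------------------
502 ------------------------------
500 ------------------------------
498 ------------------------------
496 ------------------------------
494 ------------------------------
```

```bash
python3 -c "
from h import *
rel(*hole(150,-1,-.7))"
```

```text
t 14.5 pos [523.6 123.9 211.9] q [ 0.105 -0.     1.836 -0.035  1.247  2.09 ] F [-0.8 -0.  -0.5] T [0.06 0.22 0.04]
lin mm [ -1.5  -0.  -55.9] dr [0.    0.001 0.   ]
```

arm_command --motion '[{"linear":[-0.001,-0.0005,-0.02],"dr":[0,0,0],"fingers":1},{"linear":[-0.001,-0.0005,-0.035],"dr":[0,0,0],"fingers":1},{"linear":[-0.001,-0.0005,-0.045],"dr":[0,0,0],"fingers":1},{"linear":[-0.001,-0.0005,-0.055],"dr":[0,0,0],"fingers":1},{"linear":[-0.001,-0.0005,-0.055],"dr":[0,0,0],"fingers":1}]'

```text
t: 14.92
position: [521.1, 123.2, 155.1]
orientation: [3.062, -0.627, 0.099]
force: [-0.1, -0.4, -2.2]
grip_width: 0.3
grasp_force: 60.0
```

```bash
python3 -c "
from h import *
rel(*hole(109.4,-1,-.7))"
```

```text
t 14.92 pos [521.1 123.2 155.1] q [ 0.104  0.056  1.891 -0.036  1.138  2.093] F [-0.1 -0.4 -2.2] T [-0.05  0.26  0.04]
lin mm [  1.    0.6 -39.7] dr [ 0.    -0.002  0.001]
```

Tip is in the hole without contact. Lowering until the collar reaches the wood.

arm_command --motion '[{"linear":[0,0,-0.015],"dr":[0,0,0],"fingers":1},{"linear":[0,0,-0.028],"dr":[0,0,0],"fingers":1},{"linear":[0,0,-0.036],"dr":[0,0,0],"fingers":1},{"linear":[0,0,-0.039],"dr":[0,0,0],"fingers":1},{"linear":[0,0,-0.039],"dr":[0,0,0],"fingers":1}]'

```text
t: 15.33
position: [522.2, 123.8, 117.6]
orientation: [3.063, -0.626, 0.103]
force: [-0.6, 0.8, -1.9]
grip_width: 0.293
grasp_force: 60.0
```

```bash
python3 -c "
from h import *
rel(*hole(108.4,-1,-.7));print(observe()['force'],observe()['torque'])"
```

```text
t 15.33 pos [522.2 123.8 117.6] q [ 0.105  0.106  1.916 -0.038  1.061  2.097] F [-0.6  0.8 -1.9] T [0.12 0.53 0.04]
lin mm [-0.1  0.1 -3.3] dr [ 0.  0. -0.]
[-0.60940205  0.77296805 -1.86874144] [0.11891193 0.52503741 0.04202351]
```

arm_command --motion '[{"linear":[0,0,-0.001],"dr":[0,0,0],"fingers":1},{"linear":[0,0,-0.002],"dr":[0,0,0],"fingers":1},{"linear":[0,0,-0.003],"dr":[0,0,0],"fingers":1},{"linear":[0,0,-0.003],"dr":[0,0,0],"fingers":1}]'

```text
t: 15.67
position: [522.5, 124.3, 115.3]
orientation: [3.064, -0.625, 0.105]
force: [-1.3, 1.1, 1.0]
grip_width: 0.299
grasp_force: 60.0
```

arm_command --motion '[{"linear":[0,0,-0.0012],"dr":[0,0,0],"fingers":1},{"linear":[0,0,-0.0012],"dr":[0,0,0],"fingers":1},{"linear":[0,0,-0.0012],"dr":[0,0,0],"fingers":-1},{"linear":[0,0,-0.0012],"dr":[0,0,0],"fingers":-1},{"linear":[0,0,-0.0012],"dr":[0,0,0],"fingers":-1},{"linear":[0,0,-0.0012],"dr":[0,0,0],"fingers":-1},{"linear":[0,0,-0.0012],"dr":[0,0,0],"fingers":-1},{"linear":[0,0,-0.0012],"dr":[0,0,0],"fingers":-1},{"linear":[0,0,-0.0012],"dr":[0,0,0],"fingers":-1},{"linear":[0,0,-0.0012],"dr":[0,0,0],"fingers":-1}]'

```text
t: 16.5
position: [522.2, 124.1, 113.7]
orientation: [3.064, -0.625, 0.104]
force: [0.2, -0.0, -0.5]
grip_width: 0.817
grasp_force: 0.0
```

arm_command --motion '[{"linear":[0,0,0.005],"dr":[0,0,0],"fingers":-1},{"linear":[0,0,0.03],"dr":[0,0,0],"fingers":-1},{"linear":[0,0,0.07],"dr":[0,0,0],"fingers":-1},{"linear":[0,0,0.11],"dr":[0,0,0],"fingers":-1},{"linear":[-0.03,0.01,0.14],"dr":[0,0,0],"fingers":-1},{"linear":[-0.06,0.02,0.14],"dr":[0,0,0],"fingers":-1},{"linear":[-0.1,0.04,0.14],"dr":[0,0,0],"fingers":-1},{"linear":[-0.14,0.06,0.14],"dr":[0,0,0],"fingers":-1},{"linear":[-0.14,0.06,0.14],"dr":[0,0,0],"fingers":-1}]'

```text
t: 17.25
position: [377.8, 185.9, 253.8]
orientation: [3.065, -0.622, 0.101]
force: [0.6, 0.0, -0.2]
grip_width: 1.002
grasp_force: 0.0
```

Run:
```python
from h import *
for n in("top","scene"):
    c=cam(n);o=cv2.imread(f"pics/{n}0.png");d=np.abs(c["img"].astype(int)-o).sum(2)
    d8=(d>60).astype(np.uint8);d8=cv2.morphologyEx(d8,cv2.MORPH_OPEN,np.ones((2,2),np.uint8))
    k,l,s,ce=cv2.connectedComponentsWithStats(d8)
    print(n,[tuple(int(q) for q in r) for r in s[1:] if r[4]>8])
c=cam("top");a=c["img"];o=cv2.imread("pics/top0.png")
def handle(i):
    g=i[262:290,300:328].astype(int).sum(2);v,u=np.where(g<150);return u.mean()+300,v.mean()+262,len(u)
print(handle(o),handle(a))
# scene handle verticality
c2=cam("scene");i2=c2["img"];o2=cv2.imread("pics/scene0.png")
for i in(o2,i2):
    out=[]
    for v in range(228,262,4):
        g=i[v,290:318].astype(int).sum(1);u=np.where(g<170)[0];out.append((v,round(float(u.mean())+290,1) if len(u) else None,len(u)))
    print(out)
```

```text
top [(433, 230, 41, 36, 572), (428, 239, 7, 3, 16), (436, 249, 7, 9, 26), (432, 256, 3, 4, 9), (272, 258, 7, 4, 20), (44, 264, 297, 216, 29569), (307, 281, 6, 5, 16), (314, 285, 5, 2, 10), (269, 331, 9, 5, 34), (398, 451, 7, 16, 70), (0, 464, 23, 16, 263)]
scene [(15, 0, 237, 204, 15699), (0, 21, 8, 5, 22), (0, 103, 45, 71, 1621), (208, 113, 12, 4, 31), (22, 176, 92, 73, 2620), (57, 185, 4, 3, 11), (15, 187, 34, 27, 128), (92, 218, 4, 4, 15), (29, 223, 12, 13, 59), (154, 222, 132, 91, 3996), (0, 227, 11, 26, 201), (309, 229, 5, 26, 55), (298, 230, 3, 15, 33), (32, 240, 14, 15, 103), (278, 241, 18, 13, 82), (221, 247, 22, 15, 136), (309, 256, 4, 3, 9), (12, 262, 4, 5, 17), (39, 263, 34, 9, 85), (368, 275, 40, 36, 546), (115, 318, 45, 11, 375), (189, 321, 5, 6, 15), (191, 330, 4, 3, 10), (191, 333, 31, 134, 943), (0, 339, 44, 35, 916), (156, 357, 15, 8, 44), (113, 361, 32, 14, 174), (148, 364, 5, 3, 13), (230, 431, 8, 30, 88), (225, 434, 2, 8, 16)]
(np.float64(nan), np.float64(nan), 0) (np.float64(nan), np.float64(nan), 0)
[(228, None, 0), (232, 304.0, 9), (236, 303.5, 12), (240, 303.5, 12), (244, 303.5, 12), (248, 303.5, 12), (252, 304.0, 11), (256, None, 0), (260, None, 0)]
[(228, None, 0), (232, 304.5, 10), (236, 304.5, 12), (240, 304.5, 12), (244, 304.5, 12), (248, 304.5, 12), (252, 305.0, 11), (256, None, 0), (260, None, 0)]<stdin>:9: RuntimeWarning: Mean of empty slice.
  ret = ret.dtype.type(ret / rcount)
```

```bash
python3 -c "
from plant import *
print(hand_in())"
```

```text
the job is handed in; nothing more can be done
None
```

I undid the clamp screw, slid the stop up until it stopped hard against the end, tightened the screw to a firm stop, and put the screwdriver back upright in its hole. The job is handed in (about 17 s of the 64 s used); stop position and tightness were judged by force and torque, and I got no verdict back.

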